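# Couple the painter's hand-rest bridge onto its ball and latch it

### The job

Set the painter's hand-rest bridge over the wet painting: lower its socket onto the ball of the painting board, press gently until the ball is fully home, set its foot down softly on the ledge at the other side, and only then press the latch lever all the way down and let go. Do not press so hard that the ball sinks into its stem, do not touch the wet painting, and leave the bottle, jar, brush and tape where they are.

Things in the scene. Friction and masses are not known exactly. Their poses are not given: they have to be found in the camera images.
- bridge: Loose hand-rest bridge, 0.4 to 0.65 kg: pale wooden bar (22 mm wide, underside 18 and top 44 mm above the origin, from x = 24 to 229 mm) with an aluminium hitch socket at one end, a wooden T-foot at the other. Origin: on the socket's axis, level with its mouth and the foot's underside; it starts standing flat on the table. x along the bar to the foot, z up. Mass centre near x = 80 mm.
- ball_seat (a point): Where the ball's centre lies when fully home: on the socket's axis, 18 mm above the bridge's origin. Socket: outer radius 24 mm at the mouth, 20 mm above it, closed on top at 44 mm; bell mouth 20 mm in radius, narrowing over the lowest 9 mm to a bore 15.5 mm in radius (the ball's radius is 14 mm).
- grip (a point): Point in the middle of the bridge's bar, 68 mm along its x from the socket's axis and 32 mm above the origin: a good place to grip, across the 22 mm width. Nothing is within 25 mm of the bar's sides here.
- foot (a point): Underside of the bridge's T-foot, 220 mm along the bridge's x from the socket's axis, at the level of the bridge's origin. The foot is 64 mm wide across the bar, 20 mm along it.
- pad (a joint): Stiff friction pad in the socket, 0 when hanging down, where the ball's top meets it 26 mm above the mouth. The ball must push it up 6 mm (0.006 m) to its stop; then it is fully home, its centre 18 mm above the bridge's origin. Moving it takes about 7 N in all, the bridge's own weight included; it stays where it is pushed. At the stop the contact turns rigid.
- lever (a joint): Latch lever on the socket: steel strip 52 mm long with an end tab 26 x 14 mm. Hinge along the bridge's y, at x = -18 mm, 50 mm above the origin; it reaches towards the foot. At 0 it stands 0.95 rad above the bar's direction; it grows as pressed down, and at 0.95 lies parallel to the bar at its stop. Friction about 0.05 N m (1.2 N at the tab when low, 2 N when raised); stays where left.
- lever_tip (a point): Middle of the upper face of the lever's end tab, 45 mm from the hinge; press here. With the lever fully down it lies at bridge x = 27 mm, 53 mm above the origin.
- board: Fixed plywood painting board, 300 x 190 x 12 mm. Origin at the centre of its underside, on the table; x runs along its length from the ball post (x = -110 mm) to the ledge (x = 110 mm): a wooden strip 32 mm wide along x, 170 mm long along y, its top 18 mm above the board's upper face.
- post (a point): On the board's upper face, exactly below the ball's centre. The steel ball, radius 14 mm, sits on a 14 mm stem clamped at a height that varies and is not measured: ball centre 38 to 62 mm above this point. At the stem's foot a flange of radius 19 mm, 5 mm high, and a sleeve of radius 11 mm, 14 mm high.
- ledge (a point): Centre of the ledge's top. With the socket on the ball and the bar along the board's x, the bridge's foot comes down here. The seated socket's mouth is 2 to 26 mm higher than the ledge, so the bar ends sloping slightly down to the foot, turned about the ball. Set the foot down; a drop from height may strike the board too hard.
- painting: The wet painting, a white panel 140 (board's x) x 160 mm, 6 mm thick, lying on the board between post and ledge. Origin at the centre of its underside. It must not be touched.
- paint_bottle: White plastic bottle, 60 mm wide, 120 mm tall, standing. Bystander. Origin at the centre of its underside.
- water_jar: Glass jar, 68 mm wide, 85 mm tall, standing. Bystander. Origin at the centre of its underside.
- brush: Brush lying on the table, about 200 mm long. Bystander. Origin under its middle.
- tape_roll: Flat-lying paper tape roll, 90 mm wide, 24 mm high. Bystander. Origin at the centre of its underside.
- ball (a joint): Overload slip of the ball: how far (m) it has been pushed down into its stem. It reads 0 at the start whatever the stem's height. Pressed on with more than about 12 N (bridge's weight, pressing hand and lever together) the ball slips down, up to 8 mm, and does not come back; it must not sink by more than 2 mm.

How it is judged:
By the outcome, as a careful person would: the job done as asked, in the order asked, and still so for the second after the job is handed in, with the robot touching nothing.
It also fails if it takes over 67 s, if anything falls off the work surface, if the arm or the gripper's body presses on something with over 40 N, if the wrist force passes 120 N, or if a joint passes its speed limit or range.

### The arm

A 6-joint arm with a two-finger parallel gripper is mounted at the origin on the work surface. World frame = base frame: x ahead of the robot, y to its left, z up, the work surface at z = 0. Lengths are in m, angles in rad, forces in N, time in s.
With the tool pointing down it reaches from about 0.325 to 0.9 m from the base axis. Payload 3.5 kg.
Tool frame: the origin (TCP) lies midway between the tips of the shut fingers; the grasp point (between the pads) lies 19 mm behind it; z points along the fingers, y is the line along which they close (so a half turn about z gives the same grasp; the last joint's range is limited). The gripper opens to 85 mm and grips with 20 to 120 N. Pads are 22 mm wide; open, the fingers measure 114 mm over their backs; the gripper's body (76 mm by 85 mm) begins 54 mm behind the grasp point. The pads swing forward as they close: fully open they stand 13 mm farther back than shut.
Start: joints at [-1.259, 0.276, -0.026, 1.268, 0, 1.467], TCP at [0.252, -0.572, 0.231] pointing down, gripper open.
Joint ranges: [-3.12, 3.12], [-0.85, 1.88], [-1.08, 1.24], [-1.95, 2.15], [-1.57, 1.53], [-3.14, 3.14]. Speed limits (rad/s): [2.57, 2.57, 3.14, 3.14, 3.14, 3.14].

### API

Orientations are given as a rotation vector (axis times angle).
In Python, from station import bot, camera, camera_model, spotter gives the robot as it stands.
- The arm moves only by the tool step_arm, never from a script. Its argument "moves" is a list of rows, each a list of 7 numbers: the shift along the tool's x, y, z in m, then the turn, a rotation vector about the tool's x, y, z in degrees, then the closure, from -1 (fully open) to 1 (shut). A call has 1 to 20 rows; each row is the pose to reach, as a shift and turn from the pose commanded when the call began, along the tool's axes at that moment; what a row does not reach only later rows make up. A row lasts 1/12 s, in which the tool goes at most 41.7 mm and 7.16 degrees, less where a joint would pass 70% of its speed; a pose out of reach is approached as far as the arm can. A call with a gripper value outside its range is refused whole. The fingers move at their own pace and stop on an object; "force" is the grip in N (left out, the last holds). Time passes only in rows, so rows that repeat a pose let the fingers close. It gives the time, the measured TCP pose, the force, the opening and the grip force at its end, in the units of the state.
- bot.observe(): the state, without advancing time (a new reading comes with each control period).
- camera(name): name is "scene" or "top"; returns (picture, depth): 384x512x3 uint8, red, green, blue; 384x512 float32, m along the optical axis (not along the pixel's ray), 0 where there is no reading.
- camera_model(name): a dict with "fovy" (degrees; the focal length in pixels is half the picture's height over the tangent of half this angle, whatever the lens; pixels are square), "cx", "cy" (the principal point, pixels), "R" (3x3) and "t" (3): a world point X has camera coordinates R X + t. Camera axes: x right, y down, z forward; pixel columns grow to the right and rows downward; lengths in m; the calibration is good to about 2 mm. A picture is of the moment at which its call begins. camera_model takes no time and is no camera call.
- bot.close_job(): hands the job in; it is judged then, once.
Trained networks look in the newest picture that a camera, given by its name, has taken for a name from the list of things; names that differ only in an ending like _2 or _b are one class to them, and where a whole thing is asked for, a point or a joint stands for the part that bears it (a point fixed in the world has none). Each returns a list of dicts, best first, with "conf" (0 to 1); they miss things now and then, are a little off and sometimes report something else, mostly with a low value. They report only what shows in the picture. A call takes as long as a camera call.
- spotter.find_in(query, camera): "point" ([x, y, z] in m, in the coordinates of the camera as it stood for that picture, good to about 4 mm: the middle of the surface that is visible of it).
The state is a dict: "time_s": time; "joints": joint angles; "joint_velocities": joint speeds; "joint_efforts": joint torques, N m; "tool_pos": TCP position; "tool_rot": TCP orientation; "wrist_force": force on the tool from outside, world axes, zero at the start; "torque": the same for the moment, N m; "grip_width": finger opening in m; "grasp_force": force on a finger pad.
Only numpy, scipy, OpenCV 4.12 (cv2) and the standard library are available. Lean on these libraries where they do the work, as an engineer would, in place of code of your own. Each camera call takes 0.05 s, during which the arm holds its last target. There are 200 camera calls.

## Working session

There is one attempt and no reset: what is moved stays moved. The work goes in short steps, Python scripts to look and compute and a tool call to move; the robot and the scene stay as the last step left them, time stands still between calls to the robot, and variables do not carry over. Pictures are saved under pics/ and viewed, at most 10 in all, crops included, and the job is handed in when it is done.

Besides the shell and the picture viewer there is one more tool, called after "Request:" as name(argument=value, ...), one argument or row to a line, values as JSON. step_arm: Moves the arm, as the interface text tells. Its arguments: {"type":"object","properties":{"moves":{"type":"array","items":{"type":"array","items":{"type":"number"}}},"force":{"type":"number"}},"required":["moves"]}

```bash
ls; mkdir -p pics; python3 - <<'E'
from station import bot,camera,camera_model,spotter
import cv2,numpy as np
o=bot.observe();print({k:np.round(v,4).tolist() for k,v in o.items()})
ims=[]
for n in("scene","top"):
    p,d=camera(n);np.savez(f"pics/{n}.npz",p=p,d=d);m=camera_model(n)
    print(n,m)
    cv2.imwrite(f"pics/{n}0.png",p[:,:,::-1])
    R=np.array(m["R"]);t=np.array(m["t"])
    for q in("bridge","lever","board","post","ball","painting","foot","ledge","lever_tip","paint_bottle","water_jar","brush","tape_roll"):
        try:
            r=spotter.find_in(q,n)
            print(q,[(round(x["conf"],2),np.round(R.T@(np.array(x["point"])-t),4).tolist()) for x in r[:2]])
        except Exception as e: print(q,e)
E
```

```text
pics
{'time_s': 0.0, 'joints': [-1.2594, 0.2772, -0.0279, 1.268, -0.0, 1.4674], 'joint_velocities': [0.0004, 0.0007, 0.0008, 0.001, 0.0, -0.0006], 'joint_efforts': [0.0001, -44.5502, 29.5207, 0.0164, -0.0001, 0.0], 'tool_pos': [0.2516, -0.5712, 0.2301], 'tool_rot': [-3.072, -0.6464, 0.0004], 'wrist_force': [-0.1467, -0.5317, -0.5546], 'torque': [0.002, -0.064, -0.0268], 'grasp_force': 0.0, 'grip_width': 0.0852}
scene {'fovy': 44.105072959645995, 'cx': 253.63276252632633, 'cy': 185.10460211619875, 'R': array([[-0.35388269,  0.93522894, -0.01067114],
       [ 0.78140746,  0.28936957, -0.55287217],
       [-0.51397415, -0.2039904 , -0.83319775]]), 't': array([ 0.18134258, -0.4025212 ,  1.55205463])}
bridge [(0.69, [0.603, -0.2562, 0.0433]), (0.43, [0.729, 0.1856, 0.0569])]
lever []
board [(0.97, [0.6365, 0.1605, 0.0171])]
post [(0.84, [0.6363, 0.1617, 0.0196])]
ball [(0.4, [0.7278, 0.188, 0.0587])]
painting [(0.58, [0.6121, 0.1516, 0.0195])]
foot [(0.96, [0.6002, -0.2554, 0.0438])]
ledge [(0.62, [0.6321, 0.1596, 0.0181])]
lever_tip []
paint_bottle [(0.63, [0.7902, -0.0816, 0.0783])]
wat
[... 471 characters left out ...]
.1476, 0.0225])]
lever [(0.45, [0.4818, -0.27, 0.0779]), (0.3, [0.4025, -0.0928, 0.0287])]
board [(0.6, [0.6136, 0.1531, 0.0163]), (0.19, [0.5721, -0.2583, 0.0443])]
post [(0.94, [0.6095, 0.1521, 0.021]), (0.35, [0.486, -0.2655, 0.0801])]
ball []
painting [(0.66, [0.6055, 0.1481, 0.022]), (0.63, [0.6103, 0.1524, 0.0206])]
foot [(0.79, [0.5735, -0.2619, 0.0433]), (0.37, [0.6026, 0.1466, 0.0221])]
ledge [(0.93, [0.6085, 0.1501, 0.023])]
lever_tip []
paint_bottle [(0.75, [0.7563, -0.0907, 0.0791])]
water_jar [(0.69, [0.4015, -0.0934, 0.03])]
brush [(0.63, [0.6435, 0.4335, 0.0213]), (0.52, [0.5743, -0.2596, 0.0462])]
tape_roll [(0.74, [0.5726, -0.2612, 0.0422]), (0.48, [0.6144, 0.1558, 0.0177])]
```

View pics/top0.png

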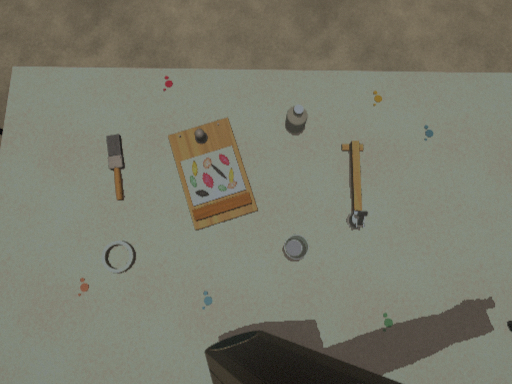

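View pics/scene0.png

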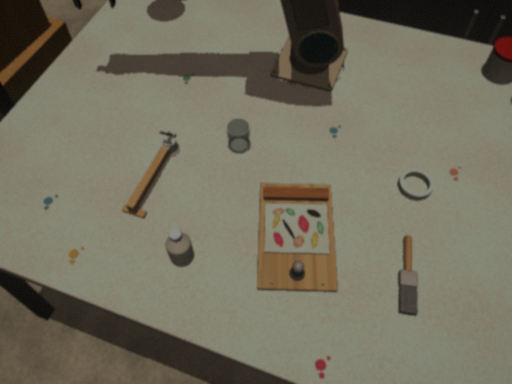

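The top view shows the bridge with its foot at (352,147) and socket at (357,218). The board has the ball far at (201,135) and the ledge near at (223,207), so the bridge needs about a half turn. Next I fit the geometry from the depth images.

```bash
cat > h.py <<'E'
import numpy as np,cv2
from station import bot,camera,camera_model,spotter
def cloud(n,p=None,d=None):
    if d is None: p,d=camera(n)
    m=camera_model(n);f=192/np.tan(np.radians(m["fovy"])/2)
    v,u=np.mgrid[:384,:512];ok=d>0
    X=np.stack([(u-m["cx"])/f*d,(v-m["cy"])/f*d,d],-1)
    return (X-m["t"])@np.array(m["R"]),ok,p   # R^T (x-t)
def proj(n,P):
    m=camera_model(n);f=192/np.tan(np.radians(m["fovy"])/2)
    c=np.asarray(P)@np.array(m["R"]).T+m["t"]
    return c[...,:2]/c[...,2:]*f+[m["cx"],m["cy"]]
E
python3 - <<'E'
from h import *
for n in("scene","top"):
    z=np.load(f"pics/{n}.npz");W,ok,p=cloud(n,z["p"],z["d"])
    x,y,h=W[...,0],W[...,1],W[...,2]
    tb=ok&(abs(x-.6)<.05)&(abs(y+.0)<.03);print(n,"table z",np.median(h[tb]),h[tb].std())
    b=ok&(abs(x-.58)<.17)&(abs(y+.26)<.07)&(h>.025)
    bar=b&(h>.034)&(h<.054)&(x>.53)&(x<.64)
    q=W[bar];c=q.mean(0);u,s,vt=np.linalg.svd(q-c);a=vt[0]*np.sign(vt[0][0])
    print("bar n",len(q),c,"dir",a,"ang",np.degrees(np.arctan2(a[1],a[0])))
    l=(W[b]-c)@a;w=(W[b]-c)@np.array([-a[1],a[0],0]);print(" extent",l.min(),l.max())
    for s0 in np.arange(-.16,.14,.01):
        k=(l>=s0)&(l<s0+.01)
        if k.sum():print(f"  {s0:.2f} n{k.sum()} w {w[k].min():.3f} {w[k].max():.3f} h {W[b][k][:,2].min():.3f} {W[b][k][:,2].max():.3f}")
    B=ok&(abs(x-.62)<.2)&(abs(y-.155)<.14)
    bd=B&(h>.006);cnt=(bd).astype(np.uint8)
    r=cv2.minAreaRect(W[bd][:,:2].astype(np.float32)*1000);print("board rect",r)
    led=B&(h>.024)&(x<.58);print("ledge rect",cv2.minAreaRect(W[led][:,:2].astype(np.float32)*1000),np.median(h[led]),led.sum())
    hb=h[B&(h>.006)];print("hist",np.histogram(hb,bins=np.arange(.006,.1,.006)))
    ba=B&(h>.040)&(x>.62);q=W[ba];print("ball pts",len(q),q.min(0),q.max(0))
    A=np.c_[2*q,np.ones(len(q))];s=np.linalg.lstsq(A,(q**2).sum(1),rcond=None)[0];print("sphere",s[:3],np.sqrt(s[3]+s[:3]@s[:3]))
    from scipy.optimize import least_squares
    r=least_squares(lambda c:np.linalg.norm(q-c,axis=1)-.014,q.mean(0)-[0,0,.01],loss="soft_l1",f_scale=.002);print("sphere r14",r.x,np.sqrt(np.mean(r.fun**2)))
E
```

```text
scene table z -0.0015171800740855204 0.0021289830438900835
bar n 309 [ 0.58594335 -0.26229198  0.04177185] dir [0.99992298 0.01074483 0.00621141] ang 0.6156569642268236
 extent -0.1270910980691439 0.12787685205416774
  -0.13 n9 w -0.013 0.011 h 0.047 0.056
  -0.12 n40 w -0.016 0.015 h 0.026 0.063
  -0.11 n49 w -0.019 0.019 h 0.029 0.067
  -0.10 n63 w -0.018 0.019 h 0.025 0.090
  -0.09 n49 w -0.015 0.015 h 0.025 0.090
  -0.08 n24 w -0.012 0.010 h 0.028 0.045
  -0.07 n33 w -0.011 0.011 h 0.026 0.047
  -0.06 n26 w -0.013 0.009 h 0.026 0.046
  -0.05 n32 w -0.012 0.011 h 0.026 0.044
  -0.04 n36 w -0.012 0.011 h 0.026 0.046
  -0.03 n32 w -0.013 0.010 h 0.029 0.047
  -0.02 n29 w -0.013 0.010 h 0.027 0.044
  -0.01 n35 w -0.014 0.011 h 0.027 0.045
  0.00 n35 w -0.011 0.011 h 0.025 0.048
  0.01 n35 w -0.013 0.010 h 0.026 0.046
  0.02 n33 w -0.013 0.011 h 0.025 0.045
  0.03 n37 w -0.012 0.010 h 0.026 0.045
  0.04 n33 w -0.013 0.010 h 0.027 0.047
  0.05 n35 w -0.011 0.009 h 0.027 0.048
  0.06 n37 w -0.011 0.010 h 0.026 0.046
  0.07 n37 w -0.013 0.010 h 0.028 0.048
  0.08 n35 w -0.011 0.010 h 0.0
[... 2134 characters left out ...]
1 0.050
board rect ((617.763671875, 156.388916015625), (395.8159484863281, 275.2746887207031), 0.9501504302024841)
ledge rect ((543.8013916015625, 128.39990234375), (100.8543472290039, 169.476318359375), 18.88756561279297) 0.030996874511056684 680
hist (array([ 964, 2765, 1874,  248,  455,    5,    0,    5,   21,   42,    6,
          0,    0,    0,    0]), array([0.006, 0.012, 0.018, 0.024, 0.03 , 0.036, 0.042, 0.048, 0.054,
       0.06 , 0.066, 0.072, 0.078, 0.084, 0.09 , 0.096]))
ball pts 74 [0.70594342 0.17595034 0.04945707] [0.73094722 0.1988784  0.06920573]
sphere [0.71977627 0.18787077 0.05432842] 0.012675777727205278
sphere r14 [0.72058507 0.18818365 0.05235686] 0.0012417836550528511
```

```bash
cat >> h.py <<'E'
from scipy.spatial.transform import Rotation as Ro
def down(yaw,pitch=0):
    """tool x horizontal at yaw (deg), tool z down; pitch: turn about tool y (deg)"""
    c,s=np.cos(np.radians(yaw)),np.sin(np.radians(yaw))
    return Ro.from_matrix(np.array([[c,s,0],[s,-c,0],[0,0,-1]]))*Ro.from_euler("y",pitch,degrees=True)
def to(pos,R):
    o=bot.observe();C=Ro.from_rotvec(o["tool_rot"])
    sh=C.inv().apply(np.array(pos)-o["tool_pos"]);rv=np.degrees((C.inv()*R).as_rotvec())
    print("shift",np.round(sh,4).tolist(),"turn",np.round(rv,2).tolist())
def st():
    o=bot.observe();C=Ro.from_rotvec(o["tool_rot"]).as_matrix()
    print("t",round(o["time_s"],2),"tcp",np.round(o["tool_pos"],4),"yaw",round(np.degrees(np.arctan2(C[1,0],C[0,0])),2),"z",np.round(C[:,2],4),"F",np.round(o["wrist_force"],2),"T",np.round(o["torque"],3),"grip",round(o["grip_width"],4),round(o["grasp_force"],1),"j",np.round(o["joints"],3))
E
python3 - <<'E'
from h import *
to([.5485,-.2632,.14],down(.5))
E
```

```text
shift [0.3959, -0.1631, 0.0913] turn [0.0, 0.0, 23.27]
```

Request:
step_arm(
  moves=[
    [0.04,-0.016,0,0,0,2,-1],
    [0.08,-0.032,0,0,0,4,-1],
    [0.11,-0.045,0.01,0,0,7,-1],
    [0.145,-0.06,0.02,0,0,9,-1],
    [0.18,-0.075,0.03,0,0,11,-1],
    [0.215,-0.09,0.04,0,0,13,-1],
    [0.25,-0.1,0.05,0,0,15,-1],
    [0.285,-0.115,0.06,0,0,17,-1],
    [0.32,-0.13,0.07,0,0,19,-1],
    [0.35,-0.145,0.08,0,0,21,-1],
    [0.375,-0.155,0.088,0,0,22.5,-1],
    [0.39,-0.161,0.091,0,0,23.2,-1],
    [0.3959,-0.1631,0.0913,0,0,23.27,-1],
    [0.3959,-0.1631,0.0913,0,0,23.27,-1],
    [0.3959,-0.1631,0.0913,0,0,23.27,-1],
  ],
  force=120,
)

```text
time_s: 2.65
tool_pos: [0.5484, -0.2637, 0.1403]
tool_rot: [3.141, 0.014, -0.0]
wrist_force: [-0.5, 0.3, 0.1]
grip_width: 0.0854
grasp_force: 0.0
```

```bash
python3 - <<'E'
from h import *
st();to([.5485,-.2632,.0135],down(.5))
p,d=camera("scene");np.savez("pics/s1.npz",p=p,d=d)
q=proj("scene",np.array([[.5485,-.2632,.044],bot.observe()["tool_pos"]]));print(q)
c=q[0].astype(int);cr=p[c[1]-70:c[1]+50,c[0]-80:c[0]+80,::-1];cv2.imwrite("pics/s1.png",cv2.resize(cr,None,fx=4,fy=4))
E
```

```text
t 2.65 tcp [ 0.5484 -0.2637  0.1403] yaw 0.52 z [-0.e+00 -7.e-04 -1.e+00] F [-0.49  0.34  0.08] T [0.012 0.033 0.05 ] grip 0.0854 0.0 j [-5.540e-01  3.080e-01 -1.840e-01  1.079e+00 -1.000e-03  2.578e+00]
shift [0.0001, -0.0006, 0.1268] turn [0.04, 0.0, 0.02]
[[158.12174043 157.70601743]
 [151.08680689 134.74664285]]
```

View pics/s1.png

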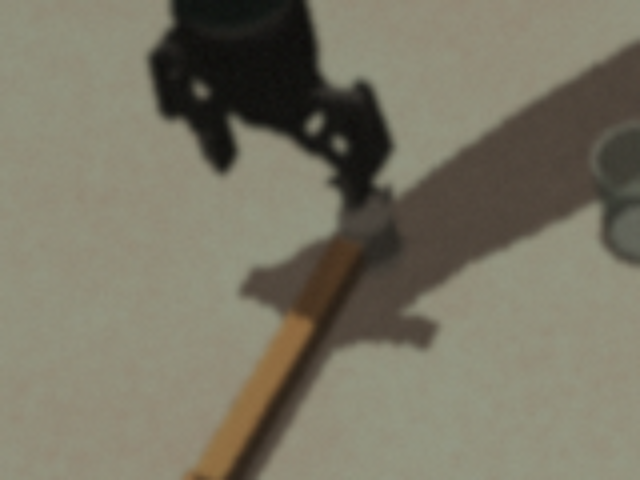

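The open fingers sit on either side of the bar near its socket end, so I'm going down to grip it.

Request:
step_arm(
  moves=[
    [0,-0.0006,0.03,0,0,0,-1],
    [0,-0.0006,0.06,0,0,0,-1],
    [0,-0.0006,0.09,0,0,0,-1],
    [0,-0.0006,0.11,0,0,0,-1],
    [0,-0.0006,0.122,0,0,0,-1],
    [0,-0.0006,0.1265,0,0,0,-1],
    [0,-0.0006,0.1265,0,0,0,-0.5],
    [0,-0.0006,0.1265,0,0,0,0],
    [0,-0.0006,0.1265,0,0,0,0.4],
    [0,-0.0006,0.1265,0,0,0,1],
    [0,-0.0006,0.1265,0,0,0,1],
    [0,-0.0006,0.1265,0,0,0,1],
    [0,-0.0006,0.1265,0,0,0,1],
    [0,-0.0006,0.1265,0,0,0,1],
    [0,-0.0006,0.1265,0,0,0,1],
    [0,-0.0006,0.1265,0,0,0,1],
  ],
  force=120,
)

```text
time_s: 4.03
tool_pos: [0.5497, -0.2643, 0.0155]
tool_rot: [3.138, 0.013, 0.004]
wrist_force: [-1.5, -1.9, 4.1]
grip_width: 0.02
grasp_force: 117.2
```

```bash
python3 - <<'E'
from h import *
st()
E
```

```text
t 4.03 tcp [ 0.5497 -0.2643  0.0155] yaw 0.47 z [ 0.0023 -0.0037 -1.    ] F [-1.55 -1.88  4.07] T [-0.336  0.271 -0.071] grip 0.02 117.2 j [-5.53e-01  4.36e-01 -2.98e-01  8.33e-01 -2.00e-03  2.58e+00]
```

Request:
step_arm(
  moves=[
    [0,0,-0.01,0,0,0,1],
    [0,0,-0.03,0,0,0,1],
    [0,0,-0.06,0,0,0,1],
    [0,0,-0.09,0,0,0,1],
    [0,0,-0.12,0,0,0,1],
    [0,0,-0.15,0,0,0,1],
    [0,0,-0.18,0,0,0,1],
    [0,0,-0.21,0,0,0,1],
    [0,0,-0.23,0,0,0,1],
    [0,0,-0.24,0,0,0,1],
    [0,0,-0.24,0,0,0,1],
    [0,0,-0.24,0,0,0,1],
    [0,0,-0.24,0,0,0,1],
  ],
)

```text
time_s: 5.12
tool_pos: [0.547, -0.2616, 0.2509]
tool_rot: [-3.139, -0.014, 0.006]
wrist_force: [-0.5, -0.4, -5.7]
grip_width: 0.0201
grasp_force: 118.1
```

```bash
python3 - <<'E'
from h import *
st();to([.657,.1667,.26],down(-161.1));to([.60,-.04,.26],down(100))
E
```

```text
t 5.12 tcp [ 0.547  -0.2616  0.2509] yaw 0.5 z [-0.0041  0.0026 -1.    ] F [-0.54 -0.36 -5.71] T [-0.002  0.031 -0.009] grip 0.0201 118.1 j [-0.553  0.238 -0.035  1.303  0.     2.58 ]
shift [0.1137, -0.4273, -0.0084] turn [0.29, 0.27, 161.6]
shift [0.0549, -0.2211, -0.0087] turn [-0.31, 0.04, -99.5]
```

Request:
step_arm(
  moves=[
    [0.003,-0.01,-0.008,0,0,-6,1],
    [0.006,-0.025,-0.008,0,0,-12,1],
    [0.01,-0.04,-0.008,0,0,-18,1],
    [0.014,-0.055,-0.008,0,0,-24,1],
    [0.018,-0.07,-0.008,0,0,-30,1],
    [0.022,-0.085,-0.008,0,0,-36,1],
    [0.026,-0.1,-0.008,0,0,-42,1],
    [0.03,-0.115,-0.008,0,0,-48,1],
    [0.034,-0.13,-0.008,0,0,-54,1],
    [0.038,-0.145,-0.008,0,0,-60,1],
    [0.042,-0.16,-0.008,0,0,-66,1],
    [0.045,-0.175,-0.008,0,0,-72,1],
    [0.048,-0.19,-0.008,0,0,-78,1],
    [0.051,-0.205,-0.008,0,0,-84,1],
    [0.053,-0.213,-0.008,0,0,-90,1],
    [0.055,-0.22,-0.008,0,0,-95,1],
    [0.055,-0.221,-0.008,0,0,-99.5,1],
  ],
)

```text
time_s: 6.53
tool_pos: [0.6002, -0.0394, 0.2585]
tool_rot: [-2.009, -2.409, 0.003]
wrist_force: [0.5, 0.4, -5.4]
grip_width: 0.0203
grasp_force: 118.1
```

```bash
python3 - <<'E'
from h import *
st();to([.657,.1667,.22],down(-161.1))
E
```

```text
t 6.53 tcp [ 0.6002 -0.0394  0.2585] yaw 100.33 z [-0.005   0.0018 -1.    ] F [ 0.45  0.37 -5.4 ] T [-0.043 -0.002 -0.01 ] grip 0.0203 118.1 j [-1.730e-01  2.260e-01 -3.400e-02  1.316e+00  1.000e-03  1.217e+00]
shift [0.1925, 0.093, 0.0386] turn [-0.06, -0.34, -98.57]
```

Request:
step_arm(
  moves=[
    [0.01,0.005,0,0,0,-6,1],
    [0.022,0.011,0,0,0,-12,1],
    [0.035,0.017,0,0,0,-18,1],
    [0.048,0.023,0,0,0,-24,1],
    [0.061,0.029,0.004,0,0,-30,1],
    [0.074,0.036,0.008,0,0,-36,1],
    [0.087,0.042,0.013,0,0,-42,1],
    [0.1,0.048,0.019,0,0,-48,1],
    [0.113,0.055,0.025,0,0,-54,1],
    [0.126,0.061,0.031,0,0,-60,1],
    [0.139,0.067,0.038,0,0,-66,1],
    [0.15,0.073,0.045,0,0,-72,1],
    [0.16,0.077,0.052,0,0,-78,1],
    [0.17,0.082,0.06,0,0,-84,1],
    [0.18,0.087,0.068,0,0,-90,1],
    [0.188,0.091,0.075,0,0,-95,1],
    [0.1925,0.093,0.0786,0,-0.3,-98.6,1],
    [0.1925,0.093,0.0786,0,-0.3,-98.6,1],
    [0.1925,0.093,0.0786,0,-0.3,-98.6,1],
    [0.1925,0.093,0.0786,0,-0.3,-98.6,1],
  ],
)

```text
time_s: 8.2
tool_pos: [0.6589, 0.1642, 0.1816]
tool_rot: [-0.505, 3.1, -0.005]
wrist_force: [0.7, 0.3, -5.2]
grip_width: 0.0203
grasp_force: 118.1
```

```bash
cat > m.py <<'E'
from h import *
from scipy.optimize import least_squares
st()
o=bot.observe();T=o["tool_pos"];C=Ro.from_rotvec(o["tool_rot"]).as_matrix()
xb=C[:,0];yb=np.array([-xb[1],xb[0],0])
for n in("scene","top"):
    W,ok,p=cloud(n);np.savez(f"pics/{n}2.npz",W=W,ok=ok,p=p)
    q=W[ok&(abs(W-T).max(-1)<.3)&(W[...,2]>T[2]-.02)]
    l=(q-T)@xb;w=(q-T)@yb;h=q[:,2]-T[2]
    # bar portion beyond the gripper, towards the foot
    k=(l>.06)&(l<.135)&(abs(w)<.03)&(h<.06);print(n,k.sum())
    if k.sum()>30:
        t=k&(h>.031-.006)&(h<.031+.02)
        A=np.c_[l[t],np.ones(t.sum())]
        pw=np.polyfit(l[t],w[t],1);ph=np.polyfit(l[t],h[t],1);print(" bar w: yaw err deg",np.degrees(pw[0]),"w at0",pw[1],"| top h slope",np.degrees(ph[0]),"h0",ph[1],"wmin/max",np.percentile(w[t],[2,98]))
        k2=(l>.1)&(l<.2)&(abs(w)<.05)&(h<.06);print(" foot end",np.percentile(l[k2],[98,99.5,100]))
    s=(l<-.03)&(l>-.12)&(abs(w)<.04)&(h<.09)
    if s.sum():print(" socket l",np.percentile(l[s],[0,1,50,99]),"w",np.percentile(w[s],[1,99]),"n",s.sum(),"h",np.percentile(h[s],[1,99]))
    b=W[ok&(abs(W[...,0]-.722)<.03)&(abs(W[...,1]-.1885)<.03)&(W[...,2]>.045)&(W[...,2]<.075)]
    if len(b)>30:print(" ball",least_squares(lambda c:np.linalg.norm(b-c,axis=1)-.014,b.mean(0)-[0,0,.01],loss="soft_l1",f_scale=.002).x,len(b))
    c=proj(n,T+[0,0,-.05]).astype(int);cr=p[max(c[1]-60,0):c[1]+60,max(c[0]-80,0):c[0]+80,::-1]
    cv2.imwrite(f"pics/{n}2.png",cv2.resize(cr,None,fx=4,fy=4,interpolation=cv2.INTER_CUBIC))
E
python3 m.py
```

```text
t 8.2 tcp [0.6589 0.1642 0.1816] yaw -161.5 z [ 0.0015 -0.003  -1.    ] F [ 0.73  0.33 -5.17] T [-0.004 -0.03   0.003] grip 0.0203 118.1 j [ 0.15   0.398  0.035  1.208 -0.003 -0.173]
scene 0
 socket l [-0.09586074 -0.09502557 -0.07851218 -0.04067652] w [-0.02156074  0.02049568] n 623 h [-0.01473511  0.07582078]
 ball [0.72323327 0.18956421 0.05034031] 116
top 280
 bar w: yaw err deg -0.9767365592278994 w at0 0.0014921518319644775 | top h slope 0.09377107400501779 h0 0.029462858244075185 wmin/max [-0.0105969   0.01007928]
 foot end [0.16096399 0.16122007 0.16123276]
```

View pics/scene2.png

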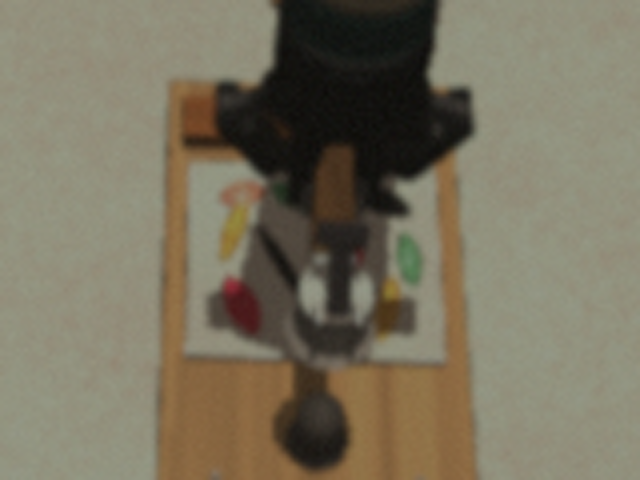

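View pics/top2.png

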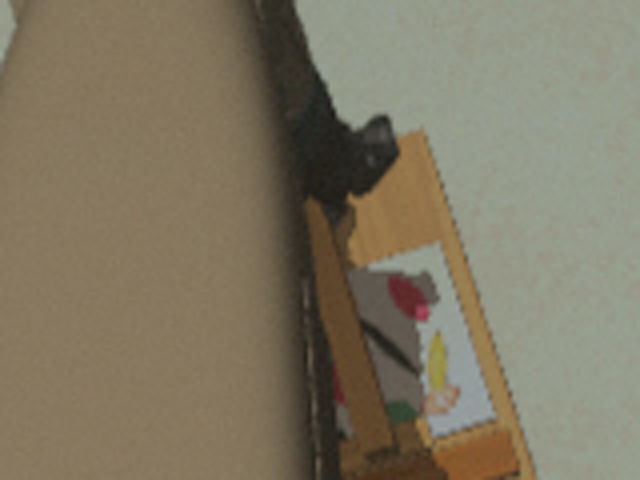

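```bash
python3 - <<'E'
from h import *
from scipy.optimize import least_squares
o=bot.observe();T=o["tool_pos"];C=Ro.from_rotvec(o["tool_rot"]).as_matrix()
z=np.load("pics/scene2.npz");W,ok=z["W"],z["ok"]
xb=C[:,0];yb=np.array([-xb[1],xb[0],0])
O=T[2]-.0155
L=(W-T)@xb;w=(W-T)@yb;h=W[...,2]-O
s=ok&(L<-.045)&(L>-.11)&(abs(w)<.035)
for a,b in[(-.006,.0),(0,.006),(.006,.012),(.012,.018),(.018,.024),(.024,.03),(.03,.036),(.036,.042),(.042,.05),(.05,.06),(.06,.08),(.08,.1)]:
    k=s&(h>=a)&(h<b)
    if k.sum():print(f"{a:.3f} n{k.sum()} L {L[k].min():.4f} {L[k].max():.4f} w {w[k].min():.4f} {w[k].max():.4f} meanL {L[k].mean():.4f}")
k=s&(h>.008)&(h<.036)&(L<-.07)
P=np.c_[L[k],w[k]]
for r in(.02,):print("circ",least_squares(lambda c:np.linalg.norm(P-c,axis=1)-r,[-.07,0],loss="soft_l1",f_scale=.002).x)
k=s&(h>.042)&(h<.048);print("top h",k.sum(),np.median(h[k]))
# ball in same frame
print("ball L,w", (np.array([.7231,.1894,0])-T*[1,1,0])@xb,(np.array([.7231,.1894,0])-T*[1,1,0])@yb)
# edge-aware render compare: ledge & board direction via scene
z=np.load("pics/scene.npz");V,ok2,p=cloud("scene",z["p"],z["d"])
q=V[ok2&(abs(V[...,0]-.62)<.2)&(abs(V[...,1]-.155)<.14)&(V[...,2]>.024)&(V[...,2]<.034)&(V[...,0]<.56)]
print("ledge",cv2.minAreaRect(q[:,:2].astype(np.float32)*1000))
c=q.mean(0);print(c,np.degrees(np.arctan2(*(c-np.array([.7231,.1894,0]))[[1,0]])))
E
```

```text
-0.006 n8 L -0.0933 -0.0692 w -0.0244 0.0221 meanL -0.0854
0.000 n83 L -0.0949 -0.0586 w -0.0242 0.0223 meanL -0.0822
0.006 n40 L -0.0918 -0.0683 w -0.0214 0.0184 meanL -0.0849
0.012 n20 L -0.0908 -0.0783 w -0.0183 0.0148 meanL -0.0865
0.018 n24 L -0.0917 -0.0767 w -0.0156 0.0171 meanL -0.0872
0.024 n16 L -0.0903 -0.0745 w -0.0195 0.0173 meanL -0.0840
0.030 n25 L -0.0907 -0.0460 w -0.0189 0.0177 meanL -0.0765
0.036 n107 L -0.0951 -0.0454 w -0.0189 0.0180 meanL -0.0698
0.042 n75 L -0.0948 -0.0481 w -0.0184 0.0162 meanL -0.0777
0.050 n60 L -0.0953 -0.0779 w -0.0130 0.0091 meanL -0.0874
0.060 n77 L -0.0849 -0.0651 w -0.0133 0.0084 meanL -0.0734
0.080 n79 L -0.0676 -0.0567 w -0.0131 0.0109 meanL -0.0619
circ [-0.06987819 -0.00110848]
top h 56 0.04293705796588505
ball L,w -0.06822433961083922 -0.0038400748872385753
ledge ((516.6978149414062, 119.01815795898438), (37.303531646728516, 170.0398406982422), 19.574621200561523)
[0.51681573 0.11931284 0.02850738] -161.23428852452975
```

```bash
python3 - <<'E'
from h import *
o=bot.observe();T=o["tool_pos"]
a=np.radians(-161.2);xb=np.array([np.cos(a),np.sin(a),0]);yb=np.array([-xb[1],xb[0],0])
B=np.array([.7231,.1894,0]);tg=B+.0699*xb+.0011*yb;print(tg)
to([tg[0],tg[1],.085],down(-161.2))
E
```

```text
[0.65728371 0.16583231 0.        ]
shift [0.0019, 0.0027, 0.0978] turn [-0.2, 0.15, -0.29]
```

Request:
step_arm(
  moves=[
    [0.0019,0.0027,0.01,-0.2,0.15,-0.3,1],
    [0.0019,0.0027,0.025,-0.2,0.15,-0.3,1],
    [0.0019,0.0027,0.04,-0.2,0.15,-0.3,1],
    [0.0019,0.0027,0.055,-0.2,0.15,-0.3,1],
    [0.0019,0.0027,0.07,-0.2,0.15,-0.3,1],
    [0.0019,0.0027,0.082,-0.2,0.15,-0.3,1],
    [0.0019,0.0027,0.09,-0.2,0.15,-0.3,1],
    [0.0019,0.0027,0.095,-0.2,0.15,-0.3,1],
    [0.0019,0.0027,0.0978,-0.2,0.15,-0.3,1],
    [0.0019,0.0027,0.0978,-0.2,0.15,-0.3,1],
    [0.0019,0.0027,0.0978,-0.2,0.15,-0.3,1],
    [0.0019,0.0027,0.0978,-0.2,0.15,-0.3,1],
  ],
)

```text
time_s: 9.3
tool_pos: [0.6583, 0.1665, 0.0862]
tool_rot: [-0.515, 3.097, 0.0]
wrist_force: [-0.2, 0.7, -5.6]
grip_width: 0.0199
grasp_force: 118.2
```

```bash
python3 - <<'E'
from h import *
from scipy.optimize import least_squares
st()
o=bot.observe();T=o["tool_pos"];C=Ro.from_rotvec(o["tool_rot"]).as_matrix()
to([.6573,.1658,.085],down(-161.2))
xb=C[:,0];yb=np.array([-xb[1],xb[0],0]);S=[]
for i in range(3):
    W,ok,p=cloud("scene")
    O=T[2]-.0155
    L=(W-T)@xb;w=(W-T)@yb;h=W[...,2]-O
    s=ok&(L<-.045)&(L>-.11)&(abs(w)<.035)
    k=s&(h>.008)&(h<.036)&(L<-.07);P=np.c_[L[k],w[k]]
    m=s&(h>-.003)&(h<.005);Q=np.c_[L[m],w[m]]
    f=lambda P,r:least_squares(lambda c:np.linalg.norm(P-c,axis=1)-r,[-.07,0],loss="soft_l1",f_scale=.002).x
    b=s&(h<-.004)&(h>-.025);D=W[b]
    S.append(np.r_[f(P,.02),f(Q,.024),b.sum()])
print(np.round(S,4));B=np.array([.7231,.1894,T[2]])-T;print("ball",B@xb,B@yb)
c=proj("scene",T+[0.05,0,-.02]).astype(int);cr=p[c[1]-60:c[1]+60,c[0]-80:c[0]+80,::-1]
cv2.imwrite("pics/s3.png",cv2.resize(cr,None,fx=4,fy=4,interpolation=cv2.INTER_CUBIC))
E
```

```text
t 9.3 tcp [0.6583 0.1665 0.0862] yaw -161.1 z [ 2.4e-03  4.0e-04 -1.0e+00] F [-0.21  0.69 -5.56] T [ 0.    -0.015 -0.018] grip 0.0199 118.2 j [ 0.153  0.468 -0.072  1.029  0.    -0.177]
shift [0.0012, -0.0003, 0.0012] turn [-0.02, 0.14, 0.1]
[[-0.0707 -0.0011 -0.0693 -0.0012  0.    ]
 [-0.0706 -0.0008 -0.0692 -0.0009  0.    ]
 [-0.0703 -0.0011 -0.0689 -0.0012  0.    ]]
ball -0.06868778488401213 -0.0007189616776334833
```

View pics/s3.png

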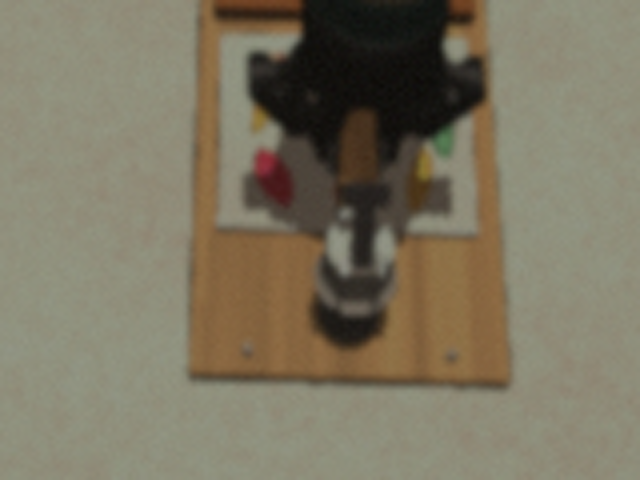

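The socket at (355,290) hangs right above the ball at (348,330), within about 1–2 mm. I lower it until just before the ball reaches the pad.

Request:
step_arm(
  moves=[
    [0.0012,0,0.003,0,0.1,0,1],
    [0.0012,0,0.006,0,0.1,0,1],
    [0.0012,0,0.009,0,0.1,0,1],
    [0.0012,0,0.012,0,0.1,0,1],
    [0.0012,0,0.015,0,0.1,0,1],
    [0.0012,0,0.018,0,0.1,0,1],
    [0.0012,0,0.021,0,0.1,0,1],
    [0.0012,0,0.024,0,0.1,0,1],
    [0.0012,0,0.026,0,0.1,0,1],
    [0.0012,0,0.027,0,0.1,0,1],
    [0.0012,0,0.027,0,0.1,0,1],
    [0.0012,0,0.027,0,0.1,0,1],
  ],
)

```text
time_s: 10.45
tool_pos: [0.6563, 0.1659, 0.0581]
tool_rot: [0.515, -3.098, 0.0]
wrist_force: [0.2, -0.3, -5.5]
grip_width: 0.0202
grasp_force: 118.2
```

```bash
python3 -c "from h import *;st()"
```

```text
t 10.45 tcp [0.6563 0.1659 0.0581] yaw -161.11 z [-1.3e-03 -5.0e-04 -1.0e+00] F [ 0.21 -0.3  -5.47] T [ 0.02  -0.011 -0.033] grip 0.0202 118.2 j [ 0.152  0.493 -0.098  0.981 -0.    -0.177]
```

Request:
step_arm(
  moves=[
    [0,0,0.001,0,0,0,1],
    [0,0,0.002,0,0,0,1],
    [0,0,0.003,0,0,0,1],
    [0,0,0.003,0,0,0,1],
    [0,0,0.003,0,0,0,1],
  ],
)

```text
time_s: 10.87
tool_pos: [0.6563, 0.1659, 0.0551]
tool_rot: [0.515, -3.098, 0.0]
wrist_force: [0.1, 0.7, -4.9]
grip_width: 0.02
grasp_force: 118.2
```

Request:
step_arm(
  moves=[
    [0,0,0.0005,0,0,0,1],
    [0,0,0.001,0,0,0,1],
    [0,0,0.001,0,0,0,1],
    [0,0,0.001,0,0,0,1],
  ],
)

```text
time_s: 11.2
tool_pos: [0.6565, 0.166, 0.0546]
tool_rot: [0.516, -3.098, 0.0]
wrist_force: [-0.6, -0.2, -1.6]
grip_width: 0.02
grasp_force: 118.4
```

Request:
step_arm(
  moves=[
    [0,0,0.0005,0,0,0,1],
    [0,0,0.001,0,0,0,1],
    [0,0,0.001,0,0,0,1],
    [0,0,0.001,0,0,0,1],
  ],
)

```text
time_s: 11.53
tool_pos: [0.6566, 0.166, 0.0538]
tool_rot: [0.516, -3.099, 0.0]
wrist_force: [-2.4, -1.4, 2.1]
grip_width: 0.0202
grasp_force: 118.9
```

Request:
step_arm(
  moves=[
    [0.0003,0,0.0005,0,0,0,1],
    [0.0005,0,0.001,0,0,0,1],
    [0.0005,0,0.001,0,0,0,1],
  ],
)

```text
time_s: 11.78
tool_pos: [0.6565, 0.1659, 0.0525]
tool_rot: [-0.516, 3.099, -0.0]
wrist_force: [-1.2, 0.2, 2.6]
grip_width: 0.0198
grasp_force: 118.9
```

Request:
step_arm(
  moves=[
    [0,0,0.0005,0,0,0,1],
    [0,0,0.001,0,0,0,1],
    [0,0,0.001,0,0,0,1],
  ],
)

```text
time_s: 12.03
tool_pos: [0.6564, 0.1659, 0.0512]
tool_rot: [0.516, -3.099, 0.0]
wrist_force: [0.0, -0.5, 1.4]
grip_width: 0.0199
grasp_force: 118.9
```

```bash
python3 -c "from h import *;st()"
```

```text
t 12.03 tcp [0.6564 0.1659 0.0512] yaw -161.11 z [-2.e-04 -1.e-04 -1.e+00] F [ 0.05 -0.52  1.36] T [ 0.186 -0.349  0.035] grip 0.0199 118.9 j [ 0.152  0.499 -0.105  0.967 -0.    -0.178]
```

Request:
step_arm(
  moves=[
    [0,0,0.0005,0,0,0,1],
    [0,0,0.001,0,0,0,1],
    [0,0,0.001,0,0,0,1],
  ],
)

```text
time_s: 12.28
tool_pos: [0.6563, 0.1659, 0.0502]
tool_rot: [0.516, -3.099, 0.0]
wrist_force: [-0.1, 0.0, 1.4]
grip_width: 0.0206
grasp_force: 118.9
```

Request:
step_arm(
  moves=[
    [0,0,0.0003,0,0,0,1],
    [0,0,0.0006,0,0,0,1],
    [0,0,0.0006,0,0,0,1],
  ],
)

```text
time_s: 12.53
tool_pos: [0.6563, 0.1659, 0.0496]
tool_rot: [0.516, -3.099, 0.0]
wrist_force: [0.5, 0.2, 2.2]
grip_width: 0.02
grasp_force: 118.9
```

Request:
step_arm(
  moves=[
    [0,0,0.0003,0,0,0,1],
    [0,0,0.0005,0,0,0,1],
    [0,0,0.0005,0,0,0,1],
  ],
)

```text
time_s: 12.78
tool_pos: [0.6562, 0.1658, 0.0491]
tool_rot: [0.516, -3.098, 0.0]
wrist_force: [1.4, 1.1, 2.2]
grip_width: 0.0201
grasp_force: 118.9
```

Request:
step_arm(
  moves=[
    [0,0,0.0002,0,0,0,1],
    [0,0,0.0004,0,0,0,1],
    [0,0,0.0004,0,0,0,1],
  ],
)

```text
time_s: 13.03
tool_pos: [0.6562, 0.1659, 0.0487]
tool_rot: [0.516, -3.098, 0.0]
wrist_force: [2.2, 1.0, 1.9]
grip_width: 0.0199
grasp_force: 118.9
```

Request:
step_arm(
  moves=[
    [0,0,0.0002,0,0,0,1],
    [0,0,0.0003,0,0,0,1],
    [0,0,0.0003,0,0,0,1],
  ],
)

```text
time_s: 13.28
tool_pos: [0.6561, 0.1658, 0.0484]
tool_rot: [0.516, -3.098, 0.0]
wrist_force: [1.1, 1.4, 2.3]
grip_width: 0.0201
grasp_force: 118.9
```

Request:
step_arm(
  moves=[
    [-0.0002,0,0.0002,0,0,0,1],
    [-0.0003,0,0.0003,0,0,0,1],
    [-0.0003,0,0.0003,0,0,0,1],
  ],
)

```text
time_s: 13.53
tool_pos: [0.6562, 0.1659, 0.0481]
tool_rot: [0.516, -3.098, 0.0]
wrist_force: [0.4, 1.0, 2.7]
grip_width: 0.0202
grasp_force: 119.0
```

Request:
step_arm(
  moves=[
    [0,0,0.0002,0,0,0,1],
    [0,0,0.0003,0,0,0,1],
    [0,0,0.0003,0,0,0,1],
  ],
)

```text
time_s: 13.78
tool_pos: [0.6563, 0.1659, 0.048]
tool_rot: [0.515, -3.098, 0.0]
wrist_force: [1.1, 1.4, 4.0]
grip_width: 0.0202
grasp_force: 119.2
```

```bash
python3 -c "from h import *;st()"
```

```text
t 13.78 tcp [0.6563 0.1659 0.048 ] yaw -161.11 z [-9.e-04 -4.e-04 -1.e+00] F [1.11 1.35 4.05] T [ 0.279 -0.745  0.015] grip 0.0202 119.2 j [ 0.152  0.503 -0.107  0.962 -0.    -0.178]
```

Request:
step_arm(
  moves=[
    [0,0,0.0001,0,0,0,1],
    [0,0,0.0002,0,0,0,1],
  ],
)

```text
time_s: 13.95
tool_pos: [0.6563, 0.1659, 0.0479]
tool_rot: [0.516, -3.098, 0.0]
wrist_force: [-0.0, 0.6, 5.2]
grip_width: 0.0203
grasp_force: 119.4
```

```bash
python3 -c "from h import *;st()"
```

```text
t 13.95 tcp [0.6563 0.1659 0.0479] yaw -161.1 z [-9.e-04 -4.e-04 -1.e+00] F [-0.05  0.61  5.15] T [ 0.333 -0.653 -0.004] grip 0.0203 119.4 j [ 0.152  0.503 -0.107  0.962 -0.    -0.178]
```

The force is climbing steadily above the 7 N plateau at the expected travel, so the ball is home. I ease off the push, then tilt the foot down about the ball.

Request:
step_arm(
  moves=[
    [0,0,-0.0003,0,0,0,1],
    [0,0,-0.0006,0,0,0,1],
    [0,0,-0.0006,0,0,0,1],
  ],
)

```text
time_s: 14.2
tool_pos: [0.6562, 0.1658, 0.048]
tool_rot: [0.515, -3.098, 0.0]
wrist_force: [0.8, 1.5, 4.6]
grip_width: 0.0199
grasp_force: 119.3
```

```bash
python3 - <<'E'
from h import *
st()
o=bot.observe();T=o["tool_pos"];C=Ro.from_rotvec(o["tool_rot"]).as_matrix();xb=C[:,0];yb=np.array([-xb[1],xb[0],0])
for n in("top","scene"):
    W,ok,p=cloud(n);L=(W-T)@xb;w=(W-T)@yb;z=W[...,2]
    for a,b in[(-.1,-.06),(-.06,-.03),(.04,.06),(.06,.08),(.08,.1),(.1,.12),(.12,.14),(.14,.162)]:
        k=ok&(L>a)&(L<b)&(abs(w)<.008)&(z>.05)&(z<.095)
        if k.sum()>5:print(n,a,k.sum(),np.round(np.median(z[k]),4))
    k=ok&(abs(L-.15)<.02)&(abs(w)<.1)&(z>.02)&(z<.04);print(n,"ledge",k.sum(),np.median(z[k]) if k.any() else 0)
E
```

```text
t 14.2 tcp [0.6562 0.1658 0.048 ] yaw -161.11 z [-1.2e-03 -5.0e-04 -1.0e+00] F [0.84 1.5  4.65] T [ 0.289 -0.747 -0.011] grip 0.0199 119.3 j [ 0.152  0.503 -0.107  0.963 -0.    -0.177]
top 0.04 28 0.077
top 0.06 31 0.0764
top 0.08 41 0.0765
top 0.1 40 0.0764
top 0.12 42 0.0757
top 0.14 52 0.0755
top ledge 314 0.03105266283253685
scene -0.1 86 0.0773
scene -0.06 19 0.0758
scene ledge 311 0.028426987946389305
```

Request:
step_arm(
  moves=[
    [0,0,-0.0003,0,0,0,1],
    [0,0,-0.0006,0,0,0,1],
    [0,0,-0.0006,0,0,0,1],
    [0,0,-0.0006,0,0,0,1],
  ],
)

```text
time_s: 14.63
tool_pos: [0.656, 0.1658, 0.0483]
tool_rot: [0.515, -3.097, 0.0]
wrist_force: [2.9, 1.7, 1.0]
grip_width: 0.0204
grasp_force: 119.2
```

```bash
python3 -c "from h import *;st()"
```

```text
t 14.63 tcp [0.656  0.1658 0.0483] yaw -161.11 z [-1.6e-03 -5.0e-04 -1.0e+00] F [2.88 1.75 0.99] T [ 0.298 -0.894  0.029] grip 0.0204 119.2 j [ 0.152  0.502 -0.106  0.964 -0.    -0.177]
```

Request:
step_arm(
  moves=[
    [-0.0004,0,-0.0002,0,0,0,1],
    [-0.0008,0,-0.0003,0,0,0,1],
    [-0.0008,0,-0.0003,0,0,0,1],
    [-0.0008,0,-0.0003,0,0,0,1],
  ],
)

```text
time_s: 14.97
tool_pos: [0.6562, 0.1659, 0.0485]
tool_rot: [0.515, -3.096, 0.001]
wrist_force: [1.8, 0.2, 0.8]
grip_width: 0.0204
grasp_force: 119.2
```

Request:
step_arm(
  moves=[
    [0,0,0.0001,0,-0.1,0,1],
    [0,0,0.0002,0,-0.2,0,1],
    [0,0,0.0004,0,-0.3,0,1],
    [0,0,0.0004,0,-0.3,0,1],
    [0,0,0.0004,0,-0.3,0,1],
  ],
)

```text
time_s: 15.38
tool_pos: [0.6563, 0.166, 0.0482]
tool_rot: [-0.515, 3.096, 0.001]
wrist_force: [0.4, -0.2, -1.0]
grip_width: 0.0203
grasp_force: 119.0
```

```bash
python3 -c "from h import *;st()"
```

```text
t 15.38 tcp [0.6563 0.166  0.0482] yaw -161.1 z [ 0.0026  0.001  -1.    ] F [ 0.43 -0.22 -0.95] T [ 0.049 -0.361 -0.034] grip 0.0203 119.0 j [ 0.152  0.5   -0.11   0.958  0.001 -0.178]
```

Request:
step_arm(
  moves=[
    [0,0,0.0001,0,-0.1,0,1],
    [0,0,0.0002,0,-0.2,0,1],
    [0,0,0.0003,0,-0.3,0,1],
    [0,0,0.0003,0,-0.3,0,1],
  ],
)

```text
time_s: 15.72
tool_pos: [0.6564, 0.166, 0.048]
tool_rot: [-0.514, 3.091, 0.002]
wrist_force: [0.4, -0.6, -2.6]
grip_width: 0.0203
grasp_force: 118.8
```

```bash
python3 - <<'E'
from h import *
st()
o=bot.observe();T=o["tool_pos"];C=Ro.from_rotvec(o["tool_rot"]).as_matrix();xb=C[:,0]*[1,1,0];yb=np.array([-xb[1],xb[0],0])
W,ok,p=cloud("top");L=(W-T)@xb;w=(W-T)@yb;z=W[...,2]
k=ok&(L>.045)&(L<.16)&(abs(w)<.008)&(z>.05)&(z<.095);f=np.polyfit(L[k],z[k],1);print("slope",np.degrees(f[0]),"foot underside z",np.polyval(f,.15)-.044)
k=ok&(abs(L-.15)<.02)&(abs(w)>.035)&(abs(w)<.075)&(z>.02)&(z<.04);print("ledge",k.sum(),np.median(z[k]))
E
```

```text
t 15.72 tcp [0.6564 0.166  0.048 ] yaw -161.11 z [ 0.0079  0.0028 -1.    ] F [ 0.41 -0.65 -2.59] T [ 0.021 -0.253 -0.016] grip 0.0203 118.8 j [ 0.152  0.497 -0.116  0.95   0.002 -0.178]
slope -0.38596094613632714 foot underside z 0.03180555140612604
ledge 164 0.030790527758735357
```

Request:
step_arm(
  moves=[
    [0,0,0.0002,0,-0.1,0,1],
    [0,0,0.0004,0,-0.2,0,1],
    [0,0,0.0005,0,-0.3,0,1],
    [0,0,0.0005,0,-0.3,0,1],
  ],
)

```text
time_s: 16.1
tool_pos: [0.6566, 0.1661, 0.0479]
tool_rot: [-0.513, 3.085, 0.004]
wrist_force: [-0.3, -0.6, -0.5]
grip_width: 0.0197
grasp_force: 118.9
```

```bash
python3 -c "from h import *;st()"
```

```text
t 16.1 tcp [0.6566 0.1661 0.0479] yaw -161.1 z [ 0.0132  0.0045 -0.9999] F [-0.32 -0.59 -0.48] T [-0.043  0.149  0.009] grip 0.0197 118.9 j [ 0.151  0.494 -0.121  0.942  0.002 -0.179]
```

Request:
step_arm(
  moves=[
    [0,0,0.0002,0,-0.1,0,1],
    [0,0,0.0004,0,-0.2,0,1],
    [0,0,0.0005,0,-0.3,0,1],
    [0,0,0.0005,0,-0.3,0,1],
  ],
)

```text
time_s: 16.43
tool_pos: [0.6567, 0.1661, 0.0478]
tool_rot: [-0.513, 3.08, 0.005]
wrist_force: [-1.0, -0.8, 3.6]
grip_width: 0.0202
grasp_force: 119.4
```

```bash
python3 -c "from h import *;st()"
```

```text
t 16.43 tcp [0.6567 0.1661 0.0478] yaw -161.1 z [ 0.0184  0.0062 -0.9998] F [-0.97 -0.81  3.63] T [-0.243  0.785 -0.061] grip 0.0202 119.4 j [ 0.151  0.491 -0.126  0.934  0.003 -0.179]
```

The torque has flipped and the force risen, so the foot is on the ledge. I relax the push, open the fingers and retreat upward.

Request:
step_arm(
  moves=[
    [0,0,-0.0003,0,0.1,0,1],
    [0,0,-0.0005,0,0.2,0,1],
    [0,0,-0.0006,0,0.25,0,1],
    [0,0,-0.0006,0,0.25,0,1],
  ],
)

```text
time_s: 16.77
tool_pos: [0.6567, 0.1661, 0.0478]
tool_rot: [-0.513, 3.085, 0.004]
wrist_force: [-2.0, -1.2, 2.8]
grip_width: 0.0203
grasp_force: 119.3
```

Request:
step_arm(
  moves=[
    [0,0,0,0,0,0,0.7],
    [0,0,0,0,0,0,0.5],
    [0,0,0,0,0,0,0.3],
    [0,0,0,0,0,0,0],
    [0,0,0,0,0,0,0],
    [0,0,0,0,0,0,0],
    [0,0,0,0,0,0,0],
  ],
)

```text
time_s: 17.35
tool_pos: [0.6571, 0.1662, 0.0479]
tool_rot: [-0.513, 3.084, 0.004]
wrist_force: [-0.2, -0.6, 0.0]
grip_width: 0.0427
grasp_force: 0.0
```

```bash
python3 -c "from h import *;st()"
```

```text
t 17.35 tcp [0.6571 0.1662 0.0479] yaw -161.1 z [ 0.0149  0.0051 -0.9999] F [-0.25 -0.55  0.05] T [-0.035 -0.035 -0.013] grip 0.0427 0.0 j [ 0.151  0.494 -0.121  0.94   0.003 -0.179]
```

Request:
step_arm(
  moves=[
    [0,0,-0.02,0,0,0,0],
    [0,0,-0.05,0,0,0,0],
    [0,0,-0.08,0,0,0,0],
    [0,0,-0.11,0,0,0,0.3],
    [0,0,-0.13,0,-0.5,0,1],
    [0,0,-0.135,0,-0.9,0,1],
    [0,0,-0.135,0,-0.9,0,1],
    [-0.05,0,-0.135,0,-0.9,0,1],
  ],
)

```text
time_s: 18.02
tool_pos: [0.6823, 0.1766, 0.1779]
tool_rot: [-0.513, 3.088, 0.007]
wrist_force: [-0.5, -0.8, -1.5]
grip_width: -0.0001
grasp_force: 0.0
```

```bash
python3 - <<'E'
from h import *
st()
W,ok,p=cloud("scene")
a=np.radians(-161.1);xb=np.array([np.cos(a),np.sin(a),0]);yb=np.array([-xb[1],xb[0],0]);B=np.array([.7231,.1894,.0])
L=(W-B)@xb;w=(W-B)@yb;z=W[...,2]
for h0 in np.arange(.07,.135,.006):
    k=ok&(abs(L)<.04)&(abs(w)<.03)&(z>=h0)&(z<h0+.006)
    if k.sum():print(f"{h0:.3f} n{k.sum()} L {L[k].min():.3f} {L[k].mean():.3f} {L[k].max():.3f} w {w[k].min():.3f} {w[k].mean():.4f} {w[k].max():.3f}")
c=proj("scene",[.68,.17,.06]).astype(int);cv2.imwrite("pics/s4.png",cv2.resize(p[c[1]-70:c[1]+50,c[0]-80:c[0]+80,::-1],None,fx=4,fy=4,interpolation=cv2.INTER_CUBIC))
E
```

```text
t 18.02 tcp [0.6823 0.1766 0.1779] yaw -161.14 z [ 0.0099  0.0063 -0.9999] F [-0.48 -0.79 -1.45] T [-0.05   0.11  -0.043] grip -0.0001 0.0 j [ 0.16   0.438  0.087  1.209  0.005 -0.169]
0.070 n82 L -0.021 0.003 0.039 w -0.018 0.0005 0.019
0.076 n62 L -0.025 -0.002 0.039 w -0.017 0.0032 0.017
0.082 n32 L -0.025 -0.020 -0.015 w -0.012 -0.0014 0.011
0.088 n25 L -0.023 -0.015 -0.005 w -0.011 0.0001 0.011
0.094 n18 L -0.013 -0.009 -0.000 w -0.004 -0.0005 0.005
0.100 n17 L -0.007 -0.004 0.000 w -0.006 0.0008 0.005
0.106 n15 L -0.006 0.000 0.004 w -0.006 -0.0011 0.005
0.112 n36 L -0.000 0.006 0.012 w -0.012 -0.0002 0.012
0.118 n31 L 0.005 0.010 0.013 w -0.012 0.0006 0.012
0.124 n9 L 0.007 0.010 0.012 w -0.011 -0.0002 0.011
```

View pics/s4.png

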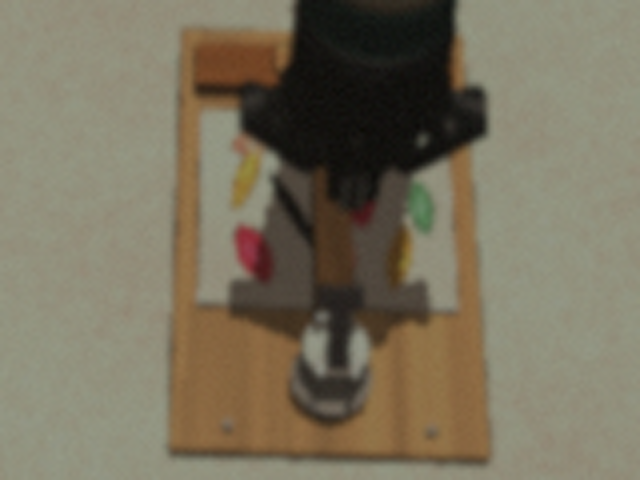

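The bridge rests on the ball at (330,385) and on the ledge. The lever still stands up, with its tab at (337,300), or 9 mm along the bar at z ≈ 0.122. I move above the tab.

```bash
python3 - <<'E'
from h import *
a=np.radians(-161.1);xb=np.array([np.cos(a),np.sin(a),0]);P=np.array([.7231,.1894,0])+.010*xb;P[2]=.137
print(P);to(P,down(-161.1))
E
```

```text
[0.71363915 0.18616083 0.137     ]
shift [-0.0175, 0.0001, 0.0397] turn [0.1, 1.51, -0.01]
```

Request:
step_arm(
  moves=[
    [0,0,0,0,1.5,0,1],
    [0,0,0,0,1.5,0,1],
    [0,0,0,0,1.5,0,1],
  ],
)

```text
time_s: 18.32
tool_pos: [0.6935, 0.1788, 0.1808]
tool_rot: [-0.516, 3.098, 0.001]
wrist_force: [-0.0, -0.7, 0.4]
grip_width: 0.0002
grasp_force: 0.0
```

```bash
python3 - <<'E'
from h import *
st()
a=np.radians(-161.1);xb=np.array([np.cos(a),np.sin(a),0]);P=np.array([.7231,.1894,0])+.010*xb;P[2]=.137
to(P,down(-161.1))
E
```

```text
t 18.32 tcp [0.6935 0.1788 0.1808] yaw -161.1 z [ 0.0011  0.0011 -1.    ] F [-0.01 -0.72  0.37] T [-0.067  0.005  0.   ] grip 0.0002 0.0 j [ 1.620e-01  4.630e-01  1.310e-01  1.238e+00  1.000e-03 -1.680e-01]
shift [-0.0213, 0.0004, 0.0439] turn [0.04, 0.08, -0.0]
```

Request:
step_arm(
  moves=[
    [-0.01,0,0.01,0,0,0,1],
    [-0.0213,0.0004,0.022,0,0,0,1],
    [-0.0213,0.0004,0.034,0,0,0,1],
    [-0.0213,0.0004,0.042,0,0,0,1],
    [-0.0213,0.0004,0.0435,0,0,0,1],
    [-0.0213,0.0004,0.0435,0,0,0,1],
    [-0.0213,0.0004,0.0435,0,0,0,1],
  ],
)

```text
time_s: 18.9
tool_pos: [0.7142, 0.1862, 0.1403]
tool_rot: [-0.515, 3.095, 0.001]
wrist_force: [0.3, -0.8, -0.1]
grip_width: 0.0
grasp_force: 0.0
```

```bash
python3 - <<'E'
from h import *
st()
a=np.radians(-161.1);xb=np.array([np.cos(a),np.sin(a),0]);P=np.array([.7231,.1894,0])+.010*xb;P[2]=.130
to(P,down(-161.1))
E
```

```text
t 18.9 tcp [0.7142 0.1862 0.1403] yaw -161.11 z [ 0.0044  0.0015 -1.    ] F [ 0.34 -0.83 -0.15] T [ 0.035  0.025 -0.004] grip 0.0 0.0 j [ 1.670e-01  5.230e-01  1.380e-01  1.181e+00  1.000e-03 -1.630e-01]
shift [0.0006, 0.0002, 0.0103] turn [0.0, 0.26, -0.01]
```

Request:
step_arm(
  moves=[
    [0,0,0.003,0,0,0,1],
    [0,0,0.006,0,0,0,1],
    [0,0,0.009,0,0,0,1],
    [0.001,0,0.011,0,0,0,1],
    [0.0025,0,0.013,0,0,0,1],
    [0.004,0,0.015,0,0,0,1],
    [0.005,0,0.017,0,0,0,1],
    [0.006,0,0.019,0,0,0,1],
    [0.007,0,0.021,0,0,0,1],
    [0.008,0,0.023,0,0,0,1],
    [0.009,0,0.025,0,0,0,1],
    [0.009,0,0.025,0,0,0,1],
  ],
)

```text
time_s: 19.9
tool_pos: [0.7042, 0.1828, 0.1153]
tool_rot: [-0.515, 3.098, 0.0]
wrist_force: [-2.6, -1.0, 4.0]
grip_width: 0.0
grasp_force: 1.8
```

```bash
python3 - <<'E'
from h import *
st()
a=np.radians(-161.1);xb=np.array([np.cos(a),np.sin(a),0]);print("L",(bot.observe()["tool_pos"]-[.7231,.1894,0])@xb)
E
```

```text
t 19.9 tcp [0.7042 0.1828 0.1153] yaw -161.11 z [ 1.2e-03  3.0e-04 -1.0e+00] F [-2.6  -1.02  4.05] T [-0.164  0.625  0.022] grip 0.0 1.8 j [ 0.165  0.525  0.085  1.13   0.    -0.164]
L 0.020009845442000528
```

Request:
step_arm(
  moves=[
    [0.0015,0,0.002,0,0,0,1],
    [0.003,0,0.004,0,0,0,1],
    [0.0045,0,0.006,0,0,0,1],
    [0.0055,0,0.008,0,0,0,1],
    [0.0065,0,0.01,0,0,0,1],
    [0.007,0,0.012,0,0,0,1],
    [0.0075,0,0.014,0,0,0,1],
    [0.008,0,0.016,0,0,0,1],
    [0.008,0,0.018,0,0,0,1],
    [0.008,0,0.018,0,0,0,1],
  ],
)

```text
time_s: 20.73
tool_pos: [0.6986, 0.1809, 0.0963]
tool_rot: [-0.515, 3.095, 0.001]
wrist_force: [-0.9, -1.1, -0.3]
grip_width: 0.0
grasp_force: 0.2
```

```bash
python3 - <<'E'
from h import *
st()
a=np.radians(-161.1);xb=np.array([np.cos(a),np.sin(a),0]);print("L",(bot.observe()["tool_pos"]-[.7231,.1894,0])@xb)
E
```

```text
t 20.73 tcp [0.6986 0.1809 0.0963] yaw -161.1 z [ 0.0041  0.0016 -1.    ] F [-0.88 -1.09 -0.29] T [-0.027  0.062 -0.02 ] grip 0.0 0.2 j [ 1.640e-01  5.270e-01  4.700e-02  1.086e+00  1.000e-03 -1.660e-01]
L 0.025915647952507424
```

Request:
step_arm(
  moves=[
    [0,0,0.0015,0,0,0,1],
    [0,0,0.003,0,0,0,1],
    [0,0,0.0045,0,0,0,1],
    [0,0,0.006,0,0,0,1],
    [0,0,0.006,0,0,0,1],
  ],
)

```text
time_s: 21.15
tool_pos: [0.6987, 0.1809, 0.0906]
tool_rot: [-0.515, 3.094, 0.001]
wrist_force: [0.1, -0.3, 0.8]
grip_width: 0.0001
grasp_force: 0.1
```

Request:
step_arm(
  moves=[
    [0,0,0.001,0,0,0,1],
    [0,0,0.002,0,0,0,1],
    [0,0,0.002,0,0,0,1],
    [0,0,0.002,0,0,0,1],
  ],
)

```text
time_s: 21.48
tool_pos: [0.6988, 0.1809, 0.0889]
tool_rot: [-0.515, 3.094, 0.001]
wrist_force: [0.3, -0.4, 0.5]
grip_width: 0.0001
grasp_force: 0.0
```

```bash
python3 - <<'E'
from h import *
st()
W,ok,p=cloud("scene")
c=proj("scene",[.70,.18,.08]).astype(int);cv2.imwrite("pics/s5.png",cv2.resize(p[c[1]-50:c[1]+40,c[0]-60:c[0]+60,::-1],None,fx=5,fy=5,interpolation=cv2.INTER_CUBIC))
E
```

```text
t 21.48 tcp [0.6988 0.1809 0.0889] yaw -161.1 z [ 0.0046  0.0016 -1.    ] F [ 0.31 -0.39  0.47] T [ 0.022  0.06  -0.003] grip 0.0001 0.0 j [ 1.630e-01  5.330e-01  3.900e-02  1.072e+00  1.000e-03 -1.660e-01]
```

View pics/s5.png

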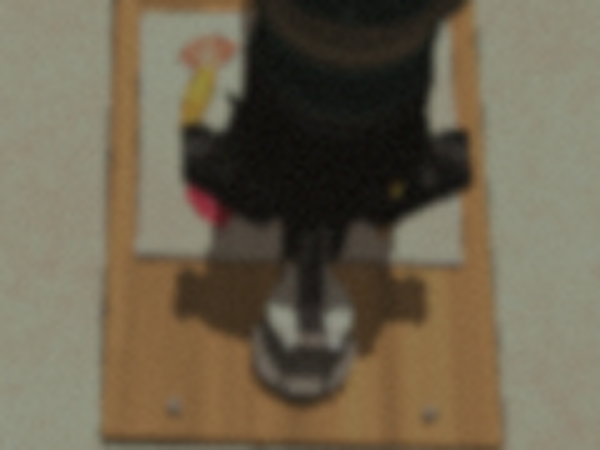

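The lever at (312,290) now lies low under the fingertips. I keep pressing to its stop in small steps.

Request:
step_arm(
  moves=[
    [0,0,0.001,0,0,0,1],
    [0,0,0.002,0,0,0,1],
    [0,0,0.002,0,0,0,1],
    [0,0,0.002,0,0,0,1],
  ],
)

```text
time_s: 21.87
tool_pos: [0.6987, 0.1809, 0.0869]
tool_rot: [-0.515, 3.094, 0.001]
wrist_force: [0.6, -0.6, 0.5]
grip_width: -0.0
grasp_force: 0.1
```

Request:
step_arm(
  moves=[
    [0,0,0.0005,0,0,0,1],
    [0,0,0.001,0,0,0,1],
    [0,0,0.001,0,0,0,1],
  ],
)

```text
time_s: 22.12
tool_pos: [0.6987, 0.1809, 0.086]
tool_rot: [-0.515, 3.094, 0.001]
wrist_force: [-0.4, -0.1, 1.1]
grip_width: -0.0004
grasp_force: 0.3
```

Request:
step_arm(
  moves=[
    [0,0,0.0005,0,0,0,1],
    [0,0,0.001,0,0,0,1],
    [0,0,0.001,0,0,0,1],
  ],
)

```text
time_s: 22.37
tool_pos: [0.6986, 0.1809, 0.085]
tool_rot: [-0.515, 3.095, 0.001]
wrist_force: [-0.9, -0.2, 0.7]
grip_width: -0.0002
grasp_force: 0.5
```

Request:
step_arm(
  moves=[
    [0,0,0.0005,0,0,0,1],
    [0,0,0.001,0,0,0,1],
    [0,0,0.001,0,0,0,1],
  ],
)

```text
time_s: 22.62
tool_pos: [0.6987, 0.1809, 0.0848]
tool_rot: [-0.515, 3.094, 0.001]
wrist_force: [-2.7, -0.3, 5.3]
grip_width: 0.0002
grasp_force: 2.3
```

Request:
step_arm(
  moves=[
    [0,0,0.0004,0,0,0,1],
    [0,0,0.0008,0,0,0,1],
    [0,0,0.0008,0,0,0,1],
  ],
)

```text
time_s: 22.87
tool_pos: [0.6988, 0.1809, 0.0847]
tool_rot: [-0.515, 3.094, 0.001]
wrist_force: [-3.3, -0.9, 7.4]
grip_width: -0.0001
grasp_force: 3.7
```

The force jumped to about 7 N at z = 0.085, which is the expected height of the lever's stop. I let go, retreat and check.

Request:
step_arm(
  moves=[
    [0,0,-0.002,0,0,0,1],
    [0,0,-0.01,0,0,0,1],
    [0,0,-0.03,0,0,0,1],
    [0,0,-0.06,0,0,0,1],
    [0,0,-0.1,0,0,0,1],
    [0.03,0,-0.13,0,0,0,1],
    [0.07,0,-0.15,0,0,0,1],
    [0.11,0,-0.15,0,0,0,1],
    [0.15,0,-0.15,0,0,0,1],
    [0.15,0,-0.15,0,0,0,1],
    [0.15,0,-0.15,0,0,0,1],
    [0.15,0,-0.15,0,0,0,1],
  ],
)

```text
time_s: 23.87
tool_pos: [0.5567, 0.1321, 0.2331]
tool_rot: [-0.514, 3.092, 0.001]
wrist_force: [-0.3, 0.3, 0.0]
grip_width: 0.0002
grasp_force: 0.0
```

```bash
python3 - <<'E'
from h import *
st()
a=np.radians(-161.1);xb=np.array([np.cos(a),np.sin(a),0]);yb=np.array([-xb[1],xb[0],0]);B=np.array([.7231,.1894,.0])
for n in("scene","top"):
    W,ok,p=cloud(n);L=(W-B)@xb;w=(W-B)@yb;z=W[...,2]
    for l0 in np.arange(-.03,.24,.01):
        k=ok&(L>=l0)&(L<l0+.01)&(abs(w)<.006)&(z>.05)&(z<.14)
        if k.sum()>2:print(n,f"{l0:.2f}",k.sum(),np.round(np.percentile(z[k],[10,50,90]),4))
    if n=="scene":c=proj(n,[.65,.17,.06]).astype(int);cv2.imwrite("pics/s6.png",cv2.resize(p[c[1]-60:c[1]+60,c[0]-70:c[0]+70,::-1],None,fx=5,fy=5,interpolation=cv2.INTER_CUBIC))
E
```

```text
t 23.87 tcp [0.5567 0.1321 0.2331] yaw -161.11 z [ 0.0065  0.0019 -1.    ] F [-0.29  0.26  0.05] T [ 0.02   0.009 -0.033] grip 0.0002 0.0 j [ 1.200e-01  1.780e-01 -1.470e-01  1.239e+00  1.000e-03 -2.100e-01]
scene -0.03 19 [0.0547 0.0723 0.0845]
scene -0.02 35 [0.0653 0.0833 0.0857]
scene -0.01 25 [0.0811 0.0836 0.0866]
scene 0.00 21 [0.0811 0.0835 0.0856]
scene 0.01 24 [0.0811 0.0833 0.0862]
scene 0.02 22 [0.0819 0.0846 0.0865]
scene 0.03 12 [0.074  0.0809 0.0841]
scene 0.04 20 [0.0733 0.0745 0.0771]
scene 0.05 19 [0.0733 0.0745 0.0763]
scene 0.06 17 [0.0722 0.0744 0.0762]
scene 0.07 20 [0.0716 0.0733 0.0768]
scene 0.08 21 [0.0724 0.0741 0.0767]
scene 0.09 20 [0.0724 0.0744 0.0761]
scene 0.10 16 [0.0724 0.0745 0.0763]
scene 0.11 19 [0.0721 0.0734 0.0747]
scene 0.12 18 [0.072  0.0737 0.0752]
scene 0.13 16 [0.0719 0.0735 0.0744]
scene 0.14 15 [0.073  0.0744 0.0764]
scene 0.15 18 [0.0714 0.0729 0.0755]
scene 0.16 19 [0.0711 0.0733 0.0752]
scene 0.17 17 [0.0722 0.074  0.0754]
scene 0.18 16 [0.0716 0.073  0.0757]
scene 0.19 16 [0.0708 0.0727 0.0746]
scene 0.20 18 [0.0707 0.0735 0.0751]
scene 0.21 12 [0.0694 0.0729 0.0755]
scene 0.22 9 [0.0707 0.0729 0.0746]
top 0.14 14 [0.0736 0.0753 0.0776]
top 0.15 15 [0.0737 0.0747 0.0772]
top 0.16 15 [0.0733 0.0768 0.0789]
top 0.17 15 [0.0744 0.0763 0.0782]
top 0.18 14 [0.074  0.0747 0.0764]
top 0.19 17 [0.073  0.0754 0.0779]
top 0.20 15 [0.0736 0.0748 0.0777]
top 0.21 17 [0.0721 0.0757 0.0774]
top 0.22 15 [0.0733 0.0745 0.0768]
top 0.23 8 [0.0552 0.0648 0.0739]
```

View pics/s6.png

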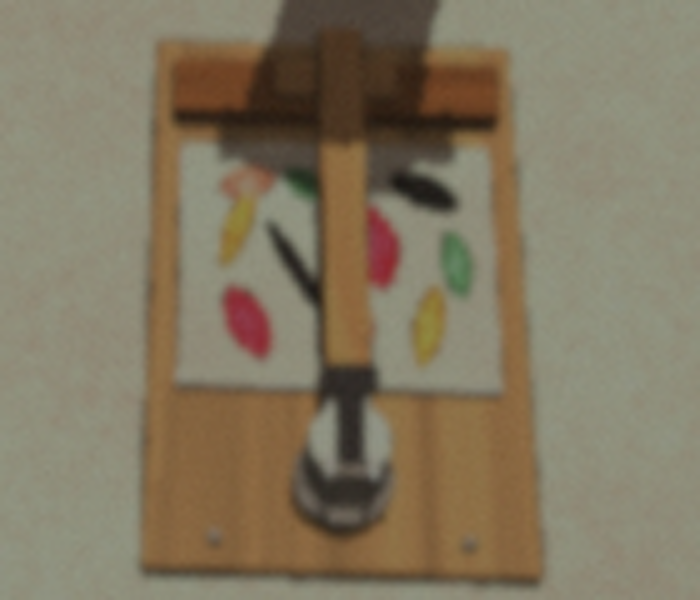

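The lever lies flat along the bar at (350,430). The foot is on the ledge at (343,70), the bar clears the painting, and the heights match a fully home ball. I'm handing in.

```bash
python3 -c "
from station import bot
print(bot.close_job())"
```

```text
the job is handed in; nothing more can be done
None
```

I handed the job in at about 24 s: the bridge's socket is on the ball (judged fully home from the press force and heights, since the pad can't be seen), its foot is on the ledge, and the latch lever is fully down and released; the load on the ball peaked at about 10.5 N, and the arm touched neither the painting nor the bottle, jar, brush or tape.

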